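# File a sample case beside its twin in a packed row

### The arm

A 7-joint arm with a two-finger parallel gripper is mounted at the origin on a cart in front of the work surface, level with it; the furniture and walls round the work are solid. World frame = base frame: x ahead of the robot, y to its left, z up, the work surface at z = 0. Lengths are in m, angles in rad, forces in N, time in s.
With the tool pointing down it reaches from about 0.4 to 0.925 m from the base axis. Payload 5.6 kg.
Tool frame: the origin (TCP) lies midway between the tips of the shut fingers; the grasp point (between the pads) lies 19 mm behind it; y points along the fingers, x is the direction in which the jaws open and shut, and the axes are right-handed (so a half turn about y gives the same grasp; the last joint's range is limited). The gripper opens to 85 mm and grips with 20 to 120 N. Pads are 22 mm wide; open, the fingers measure 114 mm over their backs; the gripper's body (76 mm by 85 mm) begins 54 mm behind the grasp point. The pads swing forward as they close: fully open they stand 13 mm farther back than shut.
Start: joints at [1.164, 0.468, -0.012, 1.603, 0.006, 1.071, -0.056], TCP at [0.231, -0.607, 0.231] pointing down, gripper open.
Joint ranges: [-2.53, 2.53], [-0.31, 2.02], [-1.57, 1.55], [0.28, 2.44], [-1.29, 4.43], [0.15, 1.84], [-2.92, 2.92]. Speed limits (rad/s): [2.57, 2.57, 3.14, 3.14, 3.14, 3.14, 3.14].

### API

Orientations are given as a unit quaternion [x, y, z, w].
In Python, from plant import robot gives the robot as it stands.
- The arm moves only by the tool servo_tool, never from a script. Its argument "steps" is text: rows parted by semicolons, each of 5 numbers parted by spaces: the gripper command: -1 is fully open, 1 is shut, values between are in proportion, then the shift along the tool's x, y, z in mm, then the turn about the tool's y in degrees. In form: grip dx dy dz roll; .... A call has 1 to 12 rows; each row is the pose to reach, as a shift and turn from the pose commanded when the call began, along the tool's axes at that moment; what a row does not reach only later rows make up. A row lasts 1/12 s, in which the tool goes at most 41.7 mm and 7.16 degrees, less where a joint would pass 70% of its speed; a pose out of reach is approached as far as the arm can. A call with a gripper value outside its range is refused whole. The fingers move at their own pace and stop on an object; the grip force is fixed at half the most. Time passes only in rows, so rows that repeat a pose let the fingers close. It gives the time, the measured TCP pose, the force and the opening at its end, in the units of the state.
- robot.sense(): the state, without advancing time (a new reading comes with each control period).
- robot.camera(name): name is "side" or "top" or "wrist"; returns (picture, depth): 384x512x3 uint8, red, green, blue; 384x512 float32, m along the optical axis (not along the pixel's ray), 0 where there is no reading.
- robot.get_calibration(name): a dict with "K" (3x3 intrinsics, pixels), "view" (4x4, takes a point from world to camera coordinates); the wrist camera has in their place "hand_eye" (4x4, takes a point from camera to tool coordinates, whose origin is the TCP and whose axes are the tool frame's). Camera axes: x right, y up, looking along -z (the intrinsics and any distortion apply to the point x, -y, -z); pixel columns grow to the right and rows downward; lengths in m; the calibration is good to about 2 mm. A picture is of the moment at which its call begins: read the wrist's pose just before it. get_calibration takes no time and is no camera call.
- robot.close_job(): hands the job in, once; it reports no verdict.
The state is a dict: "time": time; "qpos": joint angles; "qvel": joint speeds; "tau": joint torques, N m; "ee_pos": TCP position; "tool_rot": TCP orientation; "ft_force": force on the tool from outside, world axes, zero at the start; "wrist_torque": the same for the moment, N m; "width": finger opening in m.
Only numpy, scipy, OpenCV 4.12 (cv2) and the standard library are available. Lean on these libraries where they do the work, as an engineer would, in place of code of your own. Each camera call takes 0.05 s, during which the arm holds its last target.

### The job

Take the red-tabbed sample case out of the leaning pocket of the stand and file it upright in the wooden tray, fully down on the tray's floor, directly beside the other red-tabbed case (on either side of it). The row is packed and no space is wide enough, so first slide cases apart along the tray; do not lift any of them out or tip them over, and leave all six standing upright in the tray, the new one let go.

Things in the scene. Friction and masses are not known exactly. Their poses are not given: they have to be found in the camera images.
- case_new_c (a point): The case to be filed, RED tab, 40 to 85 g, loose in the stand's pocket, 50 mm wide (x), 24 mm thick (y), 90 mm high (z): a wooden body 60 mm high and on its middle an upright finger tab 36 (x) x 12 (y) x 30 mm high. Point: centre of the case, 45 mm above its underside; z from underside to tab. At first z leans 31.5 degrees, tab to the left (as the robot sees it) and a little away.
- end_a_c (a point): Case with grey tab, blank end case of the row; stands upright and loose in the tray, 60 g, 50 mm wide (x), 24 mm thick (y), 90 mm high (z): a wooden body 60 mm high and on its middle an upright finger tab 36 (x) x 12 (y) x 30 mm high. Point: centre of the case, 45 mm above its underside; z from underside to tab. Same either way round.
- case_red_c (a point): Case with RED tab, twin of the case to be filed; stands upright and loose in the tray, 60 g, 50 mm wide (x), 24 mm thick (y), 90 mm high (z): a wooden body 60 mm high and on its middle an upright finger tab 36 (x) x 12 (y) x 30 mm high. Point: centre of the case, 45 mm above its underside; z from underside to tab. Same either way round.
- case_blue_c (a point): Case with blue tab; stands upright and loose in the tray, 60 g, 50 mm wide (x), 24 mm thick (y), 90 mm high (z): a wooden body 60 mm high and on its middle an upright finger tab 36 (x) x 12 (y) x 30 mm high. Point: centre of the case, 45 mm above its underside; z from underside to tab. Same either way round.
- case_green_c (a point): Case with green tab; stands upright and loose in the tray, 60 g, 50 mm wide (x), 24 mm thick (y), 90 mm high (z): a wooden body 60 mm high and on its middle an upright finger tab 36 (x) x 12 (y) x 30 mm high. Point: centre of the case, 45 mm above its underside; z from underside to tab. Same either way round.
- end_b_c (a point): Case with grey tab, the other blank end case; stands upright and loose in the tray, 60 g, 50 mm wide (x), 24 mm thick (y), 90 mm high (z): a wooden body 60 mm high and on its middle an upright finger tab 36 (x) x 12 (y) x 30 mm high. Point: centre of the case, 45 mm above its underside; z from underside to tab. Same either way round.
- tray_floor (a point): Centre of the inner floor (6 mm above the table) of the fixed dark wooden tray: inside 54 (x) x 156 mm (y, along the row), walls 6 thick, 30 mm above its floor. Five cases stand in it face to face along y, 18 mm free at each end; a grey one at each end, red, blue, green in any order between. They slide along y but may lag behind a dragged tab (it tips in the grip); six fill 144 mm.
- stand: Fixed stand: black plate 90 x 100 x 8 mm, white pocket leaning 31.5 degrees, mouth to the left and a little away (the stand's -y). The pocket is 36 mm deep along its lean, 54 mm wide (x), 27 mm across; the case in it must be drawn out along the lean, tab first. Origin: on the table, 10 mm from the plate's middle towards the mouth; z up.

How it is judged:
At the end, for the whole second after the job is handed in: All six cases stand in the tray upright (within 0.1 rad) with their undersides within 5 mm of its floor; the new case is in line with the row (within 0.2 rad), its centre less than 42 mm from the other red-tabbed case's centre, so that no case stands between them, and it is let go (angle between each of case_new_c, end_a_c, case_red_c, case_blue_c, case_green_c, end_b_c's own z axis and vertical below 0.1 rad and z of case_new_c in the frame of tray_floor between 0.04 and 0.05 m and y of case_new_c in the frame of tray_floor between -0.078 and 0.078 m and x of case_new_c in the frame of tray_floor between -0.012 and 0.012 m and z of end_a_c in the frame of tray_floor between 0.04 and 0.05 m and y of end_a_c in the frame of tray_floor between -0.078 and 0.078 m and x of end_a_c in the frame of tray_floor between -0.012 and 0.012 m and z of case_red_c in the frame of tray_floor between 0.04 and 0.05 m and y of case_red_c in the frame of tray_floor between -0.078 and 0.078 m and x of case_red_c in the frame of tray_floor between -0.012 and 0.012 m and z of case_blue_c in the frame of tray_floor between 0.04 and 0.05 m and y of case_blue_c in the frame of tray_floor between -0.078 and 0.078 m and x of case_blue_c in the frame of tray_floor between -0.012 and 0.012 m and z of case_green_c in the frame of tray_floor between 0.04 and 0.05 m and y of case_green_c in the frame of tray_floor between -0.078 and 0.078 m and x of case_green_c in the frame of tray_floor between -0.012 and 0.012 m and z of end_b_c in the frame of tray_floor between 0.04 and 0.05 m and y of end_b_c in the frame of tray_floor between -0.078 and 0.078 m and x of end_b_c in the frame of tray_floor between -0.012 and 0.012 m and horizontal distance between case_new_c and case_red_c below 0.042 m and angle between the x axis of case_new_c and the x axis of tray_floor, either way round below 0.2 rad); the robot touches nothing.
It fails at once if a case of the row is lifted more than 25 mm off the tray's floor (z of any of end_a_c, case_red_c, case_blue_c, case_green_c, end_b_c in the frame of tray_floor above 0.07 m).
It fails at once if a case of the row is tipped by more than 0.6 rad (angle between any of end_a_c, case_red_c, case_blue_c, case_green_c, end_b_c's own z axis and vertical above 0.6 rad).
It also fails if it takes over 58 s, if anything falls off the work surface, if the arm or the gripper's body presses on something with over 40 N, if the wrist force passes 120 N, or if a joint passes its speed limit or range.

## Working session

There is one attempt and no reset: what is moved stays moved. The work goes in short steps, Python scripts to look and compute and a tool call to move; the robot and the scene stay as the last step left them, time stands still between calls to the robot, and variables do not carry over. Pictures are saved under pics/ and viewed, and the job is handed in when it is done.

Besides the shell and the picture viewer there is one more tool, called after "Request:" as name(argument=value, ...) on one line, values as JSON. servo_tool: Moves the arm, as the interface text tells. Its arguments: {"type":"object","properties":{"steps":{"type":"string"}},"required":["steps"]}

```bash
ls; mkdir -p pics; cat > h.py <<'E'
import numpy as np,cv2
from plant import robot
from scipy.spatial.transform import Rotation as R
def snap(name,fn):
    s=robot.sense(); p,d=robot.camera(name); cv2.imwrite('pics/'+fn+'.png',p[:,:,::-1]); np.savez('pics/'+fn+'.npz',p=p,d=d,pos=s['ee_pos'],rot=s['tool_rot']); return p,d
def pts(name,fn):
    z=np.load('pics/'+fn+'.npz'); d=z['d'];c=robot.get_calibration(name);K=np.array(c['K'])
    v,u=np.mgrid[0:384,0:512]
    X=np.stack([(u-K[0,2])/K[0,0]*d,-(v-K[1,2])/K[1,1]*d,-d,np.ones_like(d)],-1)
    if 'view' in c: T=np.linalg.inv(np.array(c['view']))
    else:
        T=np.eye(4);T[:3,:3]=R.from_quat(z['rot']).as_matrix();T[:3,3]=z['pos'];T=T@np.array(c['hand_eye'])
    return z['p'],d,(X@T.T)[...,:3]
E
python3 - <<'E'
from h import *
print(robot.sense())
for n in ['side','top','wrist']:
    print(n,robot.get_calibration(n))
snap('side','s0');snap('top','t0')
E
```

```text
pics
{'time': 0.0, 'qpos': array([ 1.16401663,  0.46838833, -0.01158544,  1.60368414,  0.00599665,
        1.07140949, -0.05634827]), 'qvel': array([ 0.00102324,  0.00103073,  0.00032366,  0.00124747, -0.00021279,
        0.00097531, -0.00020297]), 'tau': array([-7.22823788e-04, -5.32382369e+01,  2.12023733e-02, -2.51298040e+01,
        1.13546892e-02,  7.88791396e-03,  3.76721033e-06]), 'ee_pos': array([ 0.23098985, -0.60693692,  0.23030605]), 'tool_rot': array([-0.58183744,  0.40191022, -0.4007796 ,  0.58250244]), 'ft_force': array([ 0.09010889,  0.1510196 , -0.59413786]), 'wrist_torque': array([-0.01200657,  0.04203183, -0.00583538]), 'width': 0.08569081365080003}
side {'K': array([[430.36849682,   0.        , 255.93372138],
       [  0.        , 430.36849682, 198.39058611],
       [  0.        ,   0.        ,   1.        ]]), 'view': array([[-0.92182061, -0.38760458,  0.00307294,  0.53435011],
       [ 0.25697419, -0.60517528,  0.7534767 , -0.21213779],
       [-0.29019135,  0.69536003,  0.65746742, -0.81729549],
       [ 0.        ,  0.        ,  0.        ,  1.        ]])}
top 
[... 331 characters left out ...]
9e-01],
       [-1.28385739e-01,  3.23577649e-02,  9.91196286e-01,
        -9.00609058e-01],
       [ 0.00000000e+00,  0.00000000e+00,  0.00000000e+00,
         1.00000000e+00]])}
wrist {'K': array([[285.03431432,   0.        , 256.71228946],
       [  0.        , 285.03431432, 192.74182487],
       [  0.        ,   0.        ,   1.        ]]), 'hand_eye': array([[ 9.99999840e-01, -5.66196726e-04, -4.69619795e-06,
         6.75586421e-05],
       [ 1.60735991e-04,  2.91820395e-01, -9.56473121e-01,
        -1.43028239e-01],
       [ 5.42922396e-04,  9.56472967e-01,  2.91820439e-01,
         7.44671496e-02],
       [ 0.00000000e+00,  0.00000000e+00,  0.00000000e+00,
         1.00000000e+00]])}
```

View pics/s0.png

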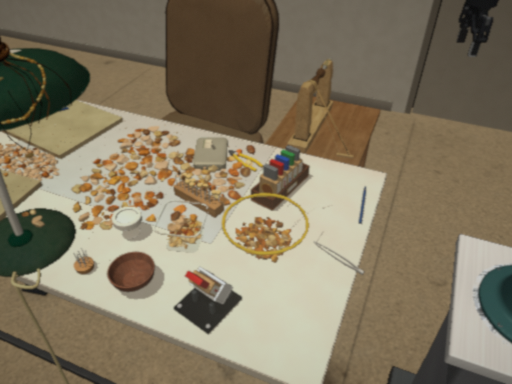

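View pics/t0.png

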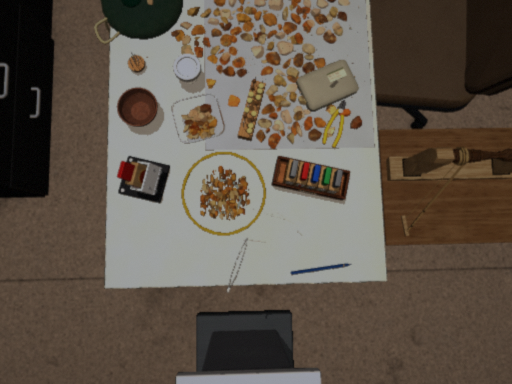

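```bash
python3 - <<'E'
from h import *
s=robot.sense();M=R.from_quat(s['tool_rot']).as_matrix();print(M.round(3))
for n,f in [('side','s0'),('top','t0')]:
    p,d,X=pts(n,f)
    z=X[...,2]
    m=(z>0.02)&(z<0.15)&(d>0)
    i=np.argwhere(m&(p[...,0].astype(int)-p[...,1:].max(-1)>70))
    P=X[i[:,0],i[:,1]]
    print(n,len(P))
    import cv2
    mm=np.zeros(m.shape,np.uint8);mm[i[:,0],i[:,1]]=1
    k,l,st,c=cv2.connectedComponentsWithStats(mm)
    for j in range(1,k):
        if st[j,4]>30:
            q=X[l==j];print(st[j],q.min(0).round(3),q.max(0).round(3),np.median(q,0).round(3))
E
```

```text
[[ 0.356 -0.001  0.935]
 [-0.935  0.001  0.356]
 [-0.002 -1.    -0.   ]]
side 176
[270 159  13   8  58] [ 0.565 -0.134  0.091] [ 0.598 -0.116  0.098] [ 0.581 -0.124  0.095]
[186 271  17  14 118] [0.572 0.244 0.097] [0.604 0.266 0.111] [0.587 0.257 0.107]
top 152
[118 162   8  16  66] [0.574 0.247 0.103] [0.606 0.261 0.111] [0.59  0.254 0.107]
[302 163   7  16  86] [ 0.566 -0.134  0.092] [ 0.598 -0.12   0.099] [ 0.582 -0.127  0.095]
```

The row, running from left to right (y decreasing), is grey, red, blue, green, grey at about top cols 292–338, row 175. The stand's case has its red tab at about (122,170). I'll enlarge and measure.

```bash
python3 - <<'E'
from h import *
a=cv2.imread('pics/t0.png')
c1=cv2.resize(a[140:220,255:365],None,fx=7,fy=7,interpolation=cv2.INTER_CUBIC)
cv2.imwrite('pics/c1.png',c1)
c2=cv2.resize(a[135:225,105:215],None,fx=6,fy=6,interpolation=cv2.INTER_CUBIC)
cv2.imwrite('pics/c2.png',c2)
p,d,X=pts('top','t0')
for r in [168,172,176,180]:
  print(r,[(u,*(X[r,u]*1000).astype(int)) for u in range(276,350,3)])
print()
for r in [172,178,184]:
  print(r,[(u,*(X[r,u]*1000).astype(int)) for u in range(114,170,3)])
E
```

```text
168 [(276, np.int64(598), np.int64(-71), np.int64(34)), (279, np.int64(603), np.int64(-81), np.int64(5)), (282, np.int64(603), np.int64(-88), np.int64(7)), (285, np.int64(602), np.int64(-94), np.int64(10)), (288, np.int64(593), np.int64(-95), np.int64(64)), (291, np.int64(588), np.int64(-97), np.int64(94)), (294, np.int64(587), np.int64(-103), np.int64(96)), (297, np.int64(593), np.int64(-114), np.int64(63)), (300, np.int64(592), np.int64(-121), np.int64(64)), (303, np.int64(587), np.int64(-122), np.int64(96)), (306, np.int64(587), np.int64(-129), np.int64(95)), (309, np.int64(592), np.int64(-141), np.int64(62)), (312, np.int64(591), np.int64(-147), np.int64(67)), (315, np.int64(587), np.int64(-148), np.int64(95)), (318, np.int64(586), np.int64(-154), np.int64(97)), (321, np.int64(591), np.int64(-167), np.int64(65)), (324, np.int64(591), np.int64(-173), np.int64(66)), (327, np.int64(586), np.int64(-173), np.int64(95)), (330, np.int64(586), np.int64(-180), np.int64(92)), (333, np.int64(591), np.int64(-194), np.int64(63)), (336, np.int64(596), np.int64(-207), np.int64(35)), (339, np.in
[... 6294 characters left out ...]
nt64(562), np.int64(244), np.int64(80)), (132, np.int64(561), np.int64(237), np.int64(85)), (135, np.int64(562), np.int64(232), np.int64(76)), (138, np.int64(563), np.int64(227), np.int64(71)), (141, np.int64(564), np.int64(222), np.int64(66)), (144, np.int64(563), np.int64(216), np.int64(66)), (147, np.int64(564), np.int64(211), np.int64(60)), (150, np.int64(565), np.int64(205), np.int64(55)), (153, np.int64(566), np.int64(201), np.int64(45)), (156, np.int64(567), np.int64(195), np.int64(39)), (159, np.int64(571), np.int64(195), np.int64(8)), (162, np.int64(571), np.int64(188), np.int64(7)), (165, np.int64(571), np.int64(182), np.int64(1)), (168, np.int64(572), np.int64(176), np.int64(-2))]
```

View pics/c1.png

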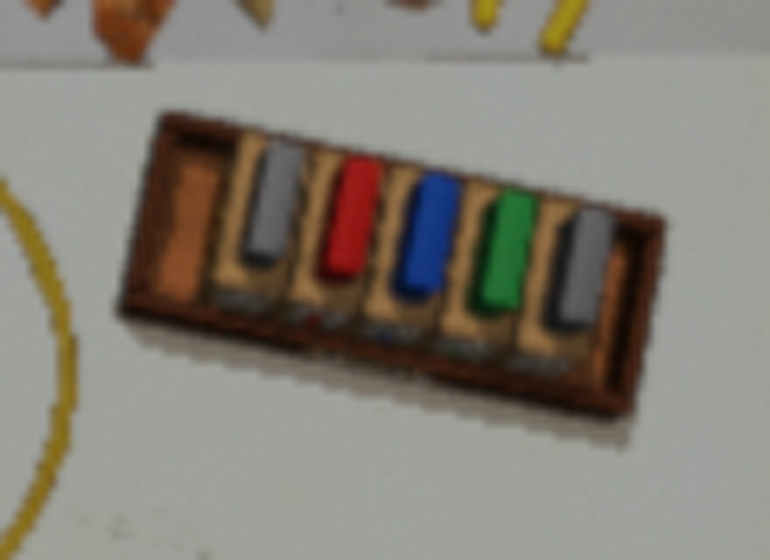

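View pics/c2.png

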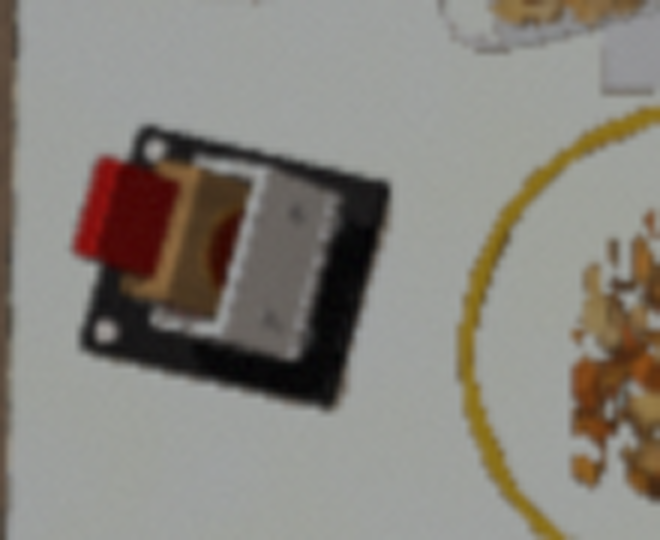

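```bash
cat > tabs.py <<'E'
from h import *
import sys
def tabs(cam,fn,zmin=.088,zmax=.103,lo=(.53,-.26),hi=(.64,-.06)):
    p,d,X=pts(cam,fn); x,y,z=X[...,0],X[...,1],X[...,2]
    m=(d>0)&(z>zmin)&(z<zmax)&(x>lo[0])&(x<hi[0])&(y>lo[1])&(y<hi[1])
    m=cv2.erode(m.astype(np.uint8),np.ones((1,1)))
    k,l,st,c=cv2.connectedComponentsWithStats(m,connectivity=4)
    out=[]
    for j in range(1,k):
        if st[j,4]<25: continue
        q=X[l==j]; r=cv2.minAreaRect((q[:,:2]*1000).astype(np.float32))
        (cx,cy),(w,h),a=r
        if w<h: a+=90
        a=(a+90)%180-90
        out.append((cx,cy)); print('tab c %.1f %.1f size %.1f %.1f ang(long) %.1f z %.1f'%(cx,cy,max(w,h),min(w,h),a,np.median(q[:,2])*1000), 'rgb',np.median(p[l==j],0))
    return np.array(out)
if __name__=='__main__': 
    tabs(sys.argv[1],sys.argv[2])
E
python3 - <<'E'
from tabs import *
for c,f in [('top','t0'),('side','s0')]:
    o=tabs(c,f)
    if len(o)>1:
        o=o[np.argsort(-o[:,1])];print(o.round(1).tolist()); v=o[-1]-o[0];print(np.degrees(np.arctan2(v[1],v[0])),np.linalg.norm(v)/4)
p,d,X=pts('top','t0');m=(X[...,2]>.01)&(p[...,0].astype(int)-p[...,1:].max(-1)>40)&(X[...,1]>.2)&(X[...,0]>.5)&(X[...,0]<.65)
P=X[m]
print(len(P),P.mean(0))
E
```

```text
tab c 587.4 -103.3 size 35.0 11.8 ang(long) -14.0 z 95.4 rgb [91. 90. 88.]
tab c 581.9 -126.7 size 35.7 11.9 ang(long) -12.7 z 95.2 rgb [140.  24.  20.]
tab c 576.9 -150.1 size 36.8 12.4 ang(long) -14.7 z 94.9 rgb [ 21.   51.5 119.5]
tab c 571.1 -173.6 size 36.1 12.3 ang(long) -13.0 z 95.3 rgb [ 34. 101.  46.]
tab c 565.0 -196.9 size 35.1 12.8 ang(long) -10.2 z 95.2 rgb [86. 85. 84.]
[[587.4, -103.3], [581.9, -126.7], [576.9, -150.1], [571.1, -173.6], [565.0, -196.9]]
-103.47889294611036 24.064981425289293
tab c 568.7 -183.1 size 38.4 38.4 ang(long) -10.1 z 94.2 rgb [ 73. 100.  69.]
tab c 577.7 -148.4 size 38.1 14.5 ang(long) -8.0 z 94.7 rgb [ 47.5  75.5 128. ]
tab c 582.0 -125.6 size 34.4 14.6 ang(long) -11.4 z 94.3 rgb [148.  44.  37.]
tab c 587.3 -102.1 size 36.2 15.7 ang(long) -2.6 z 94.4 rgb [103.  98.  91.]
[[587.3, -102.1], [582.0, -125.6], [577.7, -148.4], [568.7, -183.1]]
-102.96463665023278 20.783954255064764
258 [0.58813875 0.2462882  0.09774837]
```

```bash
cat > go.py <<'E'
from h import *
import sys
# usage: go.py x y z(mm) angle_of_tool_x(deg or 'k')
def go(x,y,z,a=None):
    s=robot.sense();M=R.from_quat(s['tool_rot']).as_matrix();p=s['ee_pos']*1000
    d=M.T@(np.array([x,y,z])-p)
    ang=np.degrees(np.arctan2(M[1,0],M[0,0]))
    r=0 if a is None else -((a-ang+180)%360-180)
    print('t %.2f pos %s ang %.1f w %.1f F %s'%(s['time'],p.round(1),ang,s['width']*1000,s['ft_force'].round(1)))
    print('dx dy dz roll: %.1f %.1f %.1f %.1f'%(*d,r), 'dist %.0f'%np.linalg.norm(d))
if __name__=='__main__':
    v=[float(q) for q in sys.argv[1:]]
    if v: go(*v)
    else: go(0,0,0)
E
python3 go.py 587.4 -103.3 150 -13.5
```

```text
t 0.10 pos [ 231.  -607.   230.4] ang -69.2 w 85.4 F [-0.4  0.2 -0.6]
dx dy dz roll: -343.9 80.9 512.3 -55.7 dist 622
```

Request:
servo_tool(steps="-0.3 -344 0 512 -55.7;-0.3 -344 0 512 -55.7;-0.3 -344 0 512 -55.7;-0.3 -344 0 512 -55.7;-0.3 -344 0 512 -55.7;-0.3 -344 0 512 -55.7;-0.3 -344 0 512 -55.7;-0.3 -344 0 512 -55.7;-0.3 -344 0 512 -55.7;-0.3 -344 0 512 -55.7;-0.3 -344 0 512 -55.7;-0.3 -344 0 512 -55.7")

```text
time: 1.1
ee_pos: [0.5205, -0.1975, 0.2311]
tool_rot: [0.702, -0.083, 0.083, -0.702]
ft_force: [0.1, -0.8, -0.3]
width: 0.0555
```

```bash
python3 go.py 587.4 -103.3 140 -13.5
```

```text
t 1.10 pos [ 520.5 -197.5  231.1] ang -13.5 w 55.5 F [ 0.1 -0.8 -0.3]
dx dy dz roll: 43.2 91.1 107.2 0.0 dist 147
```

Request:
servo_tool(steps="-0.3 38 80 98 0;-0.3 38 80 98 0;-0.3 38 80 98 0;-0.3 38 80 98 0;-0.3 38 80 98 0;-0.3 38 80 98 0")

```text
time: 1.6
ee_pos: [0.5793, -0.1131, 0.1508]
tool_rot: [0.702, -0.083, 0.082, -0.702]
ft_force: [-0.3, -1.0, -0.2]
width: 0.0555
```

```bash
python3 - <<'E'
from tabs import *
snap('wrist','w1')
tabs('wrist','w1')
E
python3 go.py 587.4 -103.3 68 -13.5
```

```text
tab c 588.5 -104.0 size 35.5 12.4 ang(long) -13.0 z 96.1 rgb [98. 98. 94.]
tab c 582.8 -126.8 size 36.0 11.6 ang(long) -13.0 z 96.0 rgb [104.  13.  10.]
tab c 577.6 -149.9 size 35.6 12.1 ang(long) -14.0 z 95.9 rgb [12. 42. 89.]
tab c 571.6 -173.9 size 36.0 13.1 ang(long) -14.0 z 95.8 rgb [ 30. 107.  47.]
tab c 566.6 -196.5 size 35.4 12.3 ang(long) -13.2 z 95.7 rgb [92. 93. 89.]
t 1.65 pos [ 579.4 -114.3  151.6] ang -13.5 w 55.5 F [-0.4 -0.8  0.7]
dx dy dz roll: 5.2 83.6 12.6 -0.0 dist 85
```

View pics/w1.png

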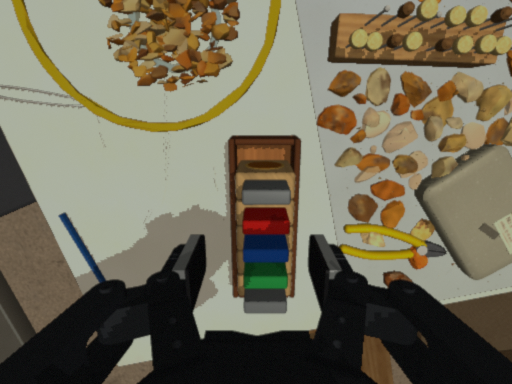

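Request:
servo_tool(steps="-0.3 6 30 12.4 0;-0.3 6 60 12.4 0;-0.3 6 84 12.4 0;-0.3 6 84 12.4 0;-0.3 6 84 12.4 0;0.5 6 84 12.4 0;0.5 6 84 12.4 0;0.5 6 84 12.4 0;0.5 6 84 12.4 0")

```text
time: 2.4
ee_pos: [0.5899, -0.103, 0.0698]
tool_rot: [0.703, -0.082, 0.085, -0.702]
ft_force: [-1.7, -1.2, 6.5]
width: 0.0348
```

```bash
python3 go.py 588 -103.8 68 -13.5
```

```text
t 2.40 pos [ 589.9 -103.    69.8] ang -13.5 w 34.8 F [-1.7 -1.2  6.5]
dx dy dz roll: -1.7 1.8 -1.2 -0.0 dist 3
```

Request:
servo_tool(steps="0.5 0 -1.5 0 0;0.5 0 -1.5 4 0;0.5 0 -1.5 8 0;0.5 0 -1.5 12 0;0.5 0 -1.5 16 0;0.5 0 -1.5 19 0;0.5 0 -1.5 19 0;0.5 0 -1.5 19 0")

```text
time: 3.07
ee_pos: [0.5934, -0.085, 0.0699]
tool_rot: [0.703, -0.083, 0.084, -0.701]
ft_force: [-2.0, -4.5, 7.1]
width: 0.0347
```

```bash
python3 - <<'E'
from tabs import *
a,_=snap('wrist','w2')
tabs('wrist','w2',.06,.13)
snap('side','s2')
c=cv2.imread('pics/s2.png')[130:220,230:330];cv2.imwrite('pics/s2c.png',cv2.resize(c,None,fx=6,fy=6,interpolation=cv2.INTER_CUBIC))
E
python3 go.py 588 -103.8 68 -13.5
```

```text
tab c 586.5 -108.0 size 102.5 77.9 ang(long) -13.2 z 97.1 rgb [39. 23. 24.]
t 3.17 pos [593.4 -85.   70. ] ang -13.5 w 34.4 F [-1.6 -4.3  6.8]
dx dy dz roll: -0.9 2.0 -19.5 -0.0 dist 20
```

View pics/w2.png

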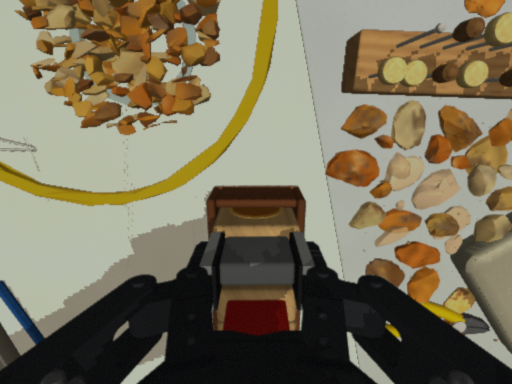

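View pics/s2c.png

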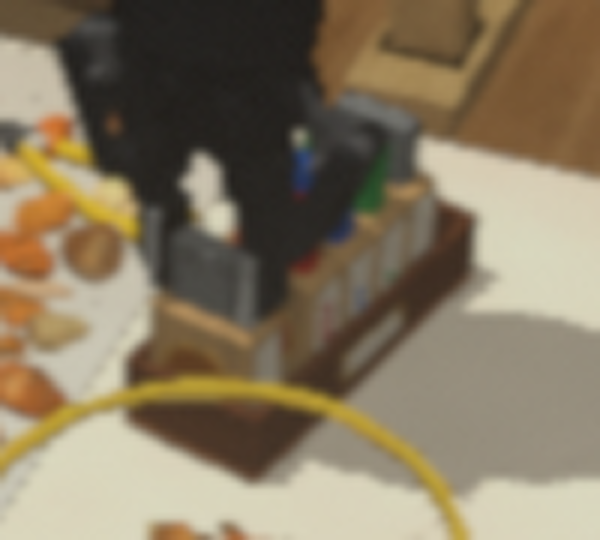

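Request:
servo_tool(steps="0.2 0 0 0 0;-0.3 0 0 0 0;-0.3 0 0 0 0;-0.3 0 -35 0 0;-0.3 0 -60 -15 0;-0.3 -1 -75 -43 0;-0.3 -1 -75 -43 0;-0.3 -1 -75 -43 0")

```text
time: 3.83
ee_pos: [0.582, -0.1267, 0.1446]
tool_rot: [0.702, -0.083, 0.084, -0.702]
ft_force: [-0.7, -0.4, -0.6]
width: 0.0556
```

```bash
python3 - <<'E'
from tabs import *
a,_=snap('wrist','w3')
tabs('wrist','w3',.085)
E
python3 go.py 582.4 -126.8 68 -13.5
```

```text
tab c 592.1 -86.7 size 35.5 11.8 ang(long) -13.6 z 96.1 rgb [103. 104. 100.]
tab c 582.7 -126.9 size 35.8 11.9 ang(long) -13.0 z 95.9 rgb [150.  20.  15.]
tab c 577.3 -150.5 size 35.9 12.5 ang(long) -13.1 z 95.8 rgb [12. 42. 87.]
tab c 571.7 -173.7 size 36.0 12.6 ang(long) -13.0 z 95.7 rgb [19. 77. 33.]
tab c 566.3 -196.8 size 35.9 13.0 ang(long) -11.8 z 95.6 rgb [86. 88. 83.]
t 3.88 pos [ 581.7 -125.1  143.7] ang -13.5 w 55.5 F [ 0.5  0.6 -0.7]
dx dy dz roll: 1.1 75.7 -1.5 -0.0 dist 76
```

View pics/w3.png

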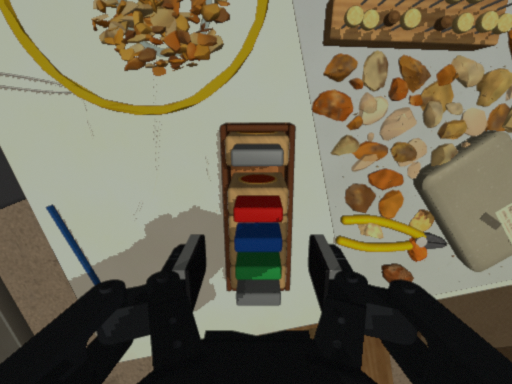

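The grey case at (257,155) is up against the tray end and upright, and red is at (258,208). Next I'll grip red and push it and the other three the opposite way.

Request:
servo_tool(steps="-0.3 1 38 -1.7 0;-0.3 1 74 -1.7 0;-0.3 1 74 -1.7 0;-0.3 1 74 -1.7 0;0.5 1 74 -1.7 0;0.5 1 74 -1.7 0;0.5 1 74 -1.7 0;0.5 1 74 -5.7 0;0.5 1 74 -9.7 0;0.5 1 74 -13.7 0;0.5 1 74 -17 0;0.5 1 74 -19.7 0")

```text
time: 4.88
ee_pos: [0.5797, -0.144, 0.0716]
tool_rot: [-0.702, 0.082, -0.084, 0.703]
ft_force: [-1.1, 4.2, 10.5]
width: 0.0346
```

Request:
servo_tool(steps="0.5 0 0 0 0;0.5 0 0 0 0;0.2 0 0 0 0;-0.3 0 0 0 0;-0.3 0 0 0 0;-0.3 0 -35 0 0;-0.3 0 -60 -10 0;-0.3 0 -75 -10 0;-0.3 0 -75 -10 0;-0.3 0 -75 -10 0")

```text
time: 5.72
ee_pos: [0.5759, -0.1554, 0.1453]
tool_rot: [0.703, -0.083, 0.084, -0.702]
ft_force: [-0.7, 0.2, -0.0]
width: 0.0559
```

```bash
python3 - <<'E'
from tabs import *
a,_=snap('wrist','w4')
tabs('wrist','w4',.085)
E
python3 go.py 582.4 -126.8 68 -13.5
```

```text
tab c 592.0 -86.9 size 35.6 11.3 ang(long) -13.5 z 96.2 rgb [112. 111. 106.]
tab c 579.2 -144.6 size 35.3 12.6 ang(long) -13.4 z 95.9 rgb [152.  22.  16.]
tab c 573.5 -167.5 size 35.9 12.2 ang(long) -14.1 z 95.8 rgb [14.  43.5 91. ]
tab c 568.0 -191.1 size 36.0 12.9 ang(long) -14.1 z 95.8 rgb [19. 75. 32.]
tab c 562.7 -213.9 size 35.8 12.5 ang(long) -12.8 z 95.6 rgb [64. 65. 62.]
t 5.77 pos [ 575.2 -154.9  144.2] ang -13.5 w 55.4 F [-0.9  0.1 -0.2]
dx dy dz roll: 0.5 76.2 29.1 -0.0 dist 82
```

View pics/w4.png

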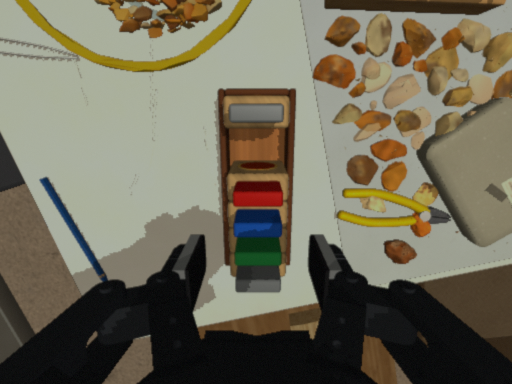

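The gap is now about 35 mm: grey at (257,113), red at (258,194). On to the stand.

Request:
servo_tool(steps="-0.3 -85 -46 355 0;-0.3 -85 -46 355 0;-0.3 -85 -46 355 0;-0.3 -85 -46 355 0;-0.3 -85 -46 355 0;-0.3 -85 -46 355 0;-0.3 -85 -46 355 0;-0.3 -85 -46 355 0;-0.3 -85 -46 355 0;-0.3 -85 -46 355 0;-0.3 -85 -46 355 0")

```text
time: 6.68
ee_pos: [0.5743, 0.2135, 0.1893]
tool_rot: [0.703, -0.082, 0.08, -0.702]
ft_force: [-0.7, -1.3, 0.3]
width: 0.0555
```

```bash
python3 - <<'E'
from h import *
p,d=snap('wrist','w5')
p,d,X=pts('wrist','w5')
red=(X[...,2]>.03)&(p[...,0].astype(int)-p[...,1:].max(-1)>50)&(X[...,1]>.15)
k,l,st,c=cv2.connectedComponentsWithStats(red.astype(np.uint8))
for j in range(1,k):
    if st[j,4]>50:print(j,st[j],X[l==j].mean(0))
np.save('pics/red.npy',l)
E
python3 go.py
```

```text
1 [ 242  138   46   27 1135] [0.58882209 0.25098551 0.10437551]
t 6.73 pos [574.8 210.9 189. ] ang -13.3 w 55.4 F [-0.7 -0.6 -0.5]
dx dy dz roll: -510.2 190.9 -337.5 0.0 dist 641
```

View pics/w5.png

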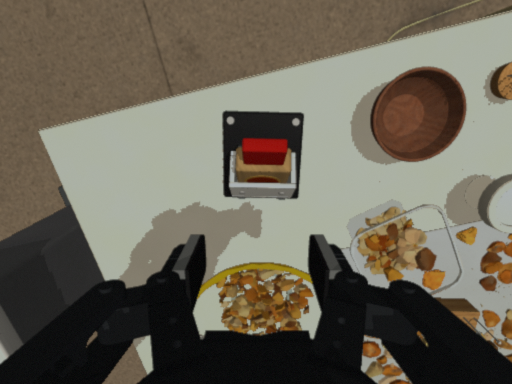

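```bash
python3 - <<'E'
from h import *
p,d,X=pts('wrist','w5')
l=np.load('pics/red.npy')==1
l2=cv2.erode(l.astype(np.uint8),np.ones((3,3)))>0
P=X[l2]*1000
# plate holes / plane edges yaw
x=P[:,0]
for a in (-13.5,):
    t=np.radians(a);e=np.array([np.cos(t),np.sin(t),0]);u=np.array([-np.sin(t),np.cos(t),0])
    E=P@e;U=P@u;Z=P[:,2]
    Pa=X[l]*1000; print('e range',(Pa@e).min(),(Pa@e).max())
    th=np.radians(31.5)
    # along lean axis a=(sin,cos) in (u,z); perp b = (cos,-sin)
    A=U*np.sin(th)+Z*np.cos(th);B=U*np.cos(th)-Z*np.sin(th)
    h,b=np.histogram(A,bins=np.arange(A.min(),A.max()+2,2));print('A',b.round(0),h)
    h,b=np.histogram(B,bins=np.arange(B.min(),B.max()+2,2));print('B',b.round(0),h)
    ed=[]
    # U vs E slope: per-row leftmost edges
rows=np.unique(np.argwhere(l)[:,0])
for r in rows[::4]:
    c=np.where(l[r])[0]; q=X[r,c]*1000
    print(r,c[0],c[-1],q[0].round(1),q[len(q)//2].round(1),q[-1].round(1))
E
```

```text
e range 496.4232478715926 539.5490582000623
A [266. 268. 270. 272. 274. 276. 278. 280. 282. 284. 286. 288. 290. 292.
 294. 296. 298. 300. 302. 304. 306. 308. 310. 312. 314. 316. 318. 320.
 322. 324. 326. 328. 330. 332. 334. 336. 338. 340. 342. 344. 346. 348.
 350. 352. 354. 356. 358. 360. 362. 364. 366. 368. 370. 372. 374. 376.
 378. 380. 382. 384. 386. 388. 390. 392. 394. 396. 398. 400. 402. 404.
 406. 408. 410. 412. 414. 416. 418. 420. 422. 424. 426. 428. 430. 432.
 434. 436. 438. 440. 442. 444. 446. 448. 450. 452. 454. 456. 458. 460.
 462. 464. 466. 468. 470. 472. 474. 476. 478. 480. 482. 484. 486. 488.
 490. 492. 494. 496. 498. 500. 502.] [ 22  28  35  25  34  34  39  33  36  36  39  39  57 395 132   0   0   0
   0   0   0   0   0   0   0   0   0   0   0   0   0   0   0   0   0   0
   0   0   0   0   0   0   0   0   0   0   0   0   0   0   0   0   0   0
   0   0   0   0   0   0   0   0   0   0   0   0   0   0   0   0   0   0
   0   0   0   0   0   0   0   0   0   0   0   0   0   0   0   0   0   0
   0   0   0   0   0   0   0   0   0   0   0   0   0   0   0   0   0   0
   0   0   
[... 291 characters left out ...]
8   0   0   0   0   0   0   0   0   0   0   0   0   0   0   0   0   0
   0   0   0   0   0   0   0   0   0   0   0   0   0   0   0   0   0   0
   0   0   0   0   0   0   0 498 120 103  96 104  63]
138 243 264 [575.  264.8 104.4] [583.4 262.7 103.8] [591.1 260.9 103.6]
142 242 286 [573.5 262.  104.9] [590.5 258.2 106.7] [607.4 254.1 105.3]
146 242 286 [572.9 259.2 107.1] [589.8 255.5 109. ] [606.6 251.3 106.9]
150 242 287 [572.3 256.3 108.5] [589.9 252.4 109.8] [608.7 243.2  78.2]
154 243 285 [571.9 252.4 103.7] [588.4 248.9 106.2] [604.8 244.8 104.1]
158 244 284 [571.2 247.7  95.8] [587.5 244.1  96.6] [603.7 240.4  97.1]
162 244 283 [569.8 243.2  88.9] [586.6 239.6  90.4] [602.6 235.7  89.2]
```

```bash
python3 go.py 589.4 253.4 84 -13.4
```

```text
t 6.73 pos [574.8 210.9 189. ] ang -13.3 w 55.4 F [-0.7 -0.6 -0.5]
dx dy dz roll: 4.6 104.9 45.0 0.1 dist 114
```

Request:
servo_tool(steps="-0.3 4.6 40 45 0.1;-0.3 4.6 60 45 0.1;-0.3 4.6 60 45 0.1;-0.3 4.6 60 45 0.1;-0.3 4.6 60 45 0.1")

```text
time: 7.15
ee_pos: [0.5913, 0.2512, 0.1306]
tool_rot: [0.703, -0.084, 0.084, -0.702]
ft_force: [-0.6, -0.4, 1.1]
width: 0.0553
```

```bash
python3 go.py 589.4 253.4 84 -13.4
```

```text
t 7.15 pos [591.3 251.2 130.6] ang -13.7 w 55.3 F [-0.6 -0.4  1.1]
dx dy dz roll: -2.3 46.6 1.7 -0.3 dist 47
```

Request:
servo_tool(steps="-0.3 -1.5 25 1.5 -0.2;-0.3 -1.5 46 1.5 -0.2;-0.3 -1.5 46 1.5 -0.2;-0.3 -1.5 46 1.5 -0.2;-0.3 -1.5 46 1.5 -0.2;0.5 -1.5 46 1.5 -0.2;0.5 -1.5 46 1.5 -0.2;0.5 -1.5 46 1.5 -0.2;0.5 -1.5 46 1.5 -0.2")

```text
time: 7.9
ee_pos: [0.5908, 0.2556, 0.0868]
tool_rot: [-0.702, 0.081, -0.083, 0.703]
ft_force: [-1.1, -1.4, 7.3]
width: 0.0346
```

```bash
python3 go.py 589.4 253.4 84 -13.4;python3 - <<'E'
from h import *
snap('wrist','w6')
snap('side','s6')
c=cv2.imread('pics/s6.png')[220:340,150:270];cv2.imwrite('pics/s6c.png',cv2.resize(c,None,fx=5,fy=5,interpolation=cv2.INTER_CUBIC))
E
```

```text
t 7.90 pos [590.8 255.6  86.8] ang -13.4 w 34.6 F [-1.1 -1.4  7.3]
dx dy dz roll: -0.9 2.8 -2.5 0.0 dist 4
```

View pics/s6c.png

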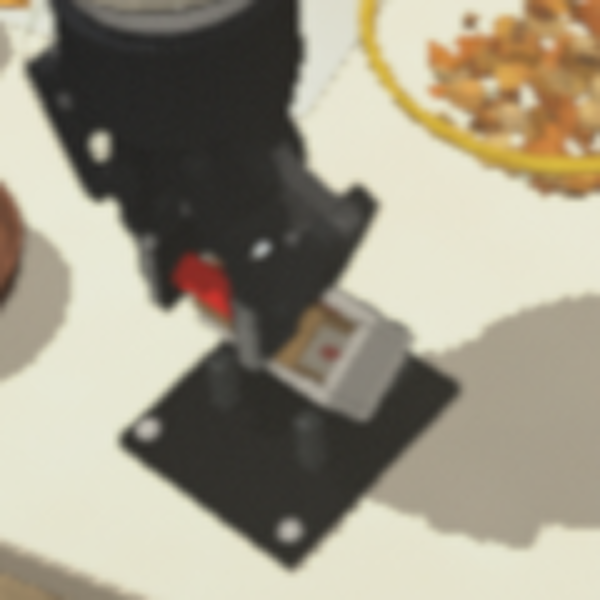

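View pics/w6.png

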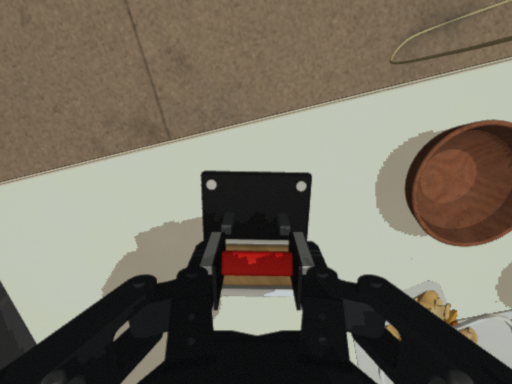

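Gripped, with the red tab at (257,263) between the pads. Now I'll draw it out along the lean.

Request:
servo_tool(steps="0.7 0 -4.3 2.6 0;0.7 0 -8.5 5.2 0;0.7 0 -13 7.8 0;0.7 0 -17 10.4 0;0.7 0 -21.3 13 0;0.7 0 -25.6 15.7 0;0.7 0 -30 18.3 0;0.7 0 -34 20.9 0;0.7 0 -38.4 23.5 0;0.7 0 -42.6 26.1 0;0.7 0 -47 28.7 0;0.7 0 -47 28.7 0")

```text
time: 9.0
ee_pos: [0.5968, 0.2847, 0.1331]
tool_rot: [-0.702, 0.081, -0.082, 0.703]
ft_force: [-0.6, 1.2, -0.6]
width: 0.0346
```

Request:
servo_tool(steps="0.7 0 -20 12 0;0.7 0 -50 15 0;0.7 0 -60 15 0;0.7 0 -60 15 0;0.7 0 -60 15 0")

```text
time: 9.42
ee_pos: [0.5998, 0.2973, 0.1917]
tool_rot: [0.702, -0.082, 0.083, -0.702]
ft_force: [0.3, -0.8, -0.8]
width: 0.0347
```

```bash
python3 go.py 585.6 -115.7 190 -13.5;python3 - <<'E'
from h import *
snap('wrist','w7')
snap('side','s7')
c=cv2.imread('pics/s7.png')[170:310,130:270];cv2.imwrite('pics/s7c.png',cv2.resize(c,None,fx=4,fy=4,interpolation=cv2.INTER_CUBIC))
E
```

```text
t 9.42 pos [599.8 297.3 191.7] ang -13.4 w 34.7 F [ 0.3 -0.8 -0.8]
dx dy dz roll: 81.7 1.8 -405.1 0.1 dist 413
```

View pics/s7c.png

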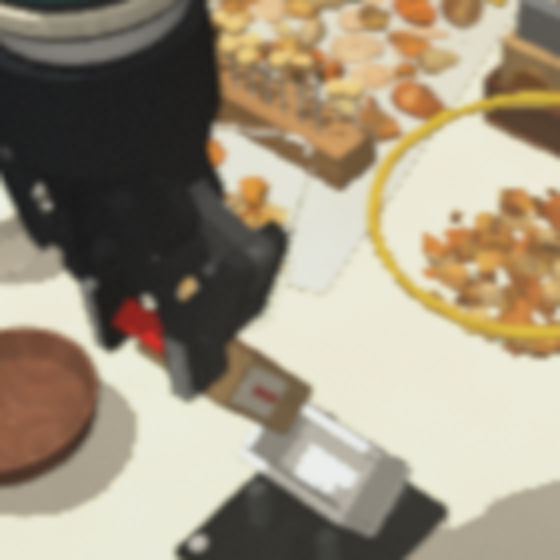

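View pics/w7.png

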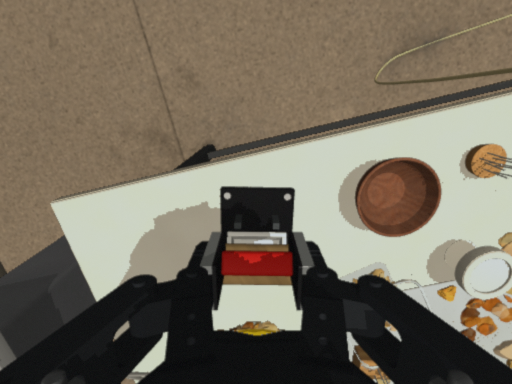

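```bash
python3 - <<'E'
from h import *
p,d,X=pts('top','t0')
t=np.radians(-13.5);e=np.array([np.cos(t),np.sin(t),0]);u=np.array([-np.sin(t),np.cos(t),0])
E=X@e*1000;U=X@u*1000;Z=X[...,2]*1000
for a in range(60,240,10):
    r=[]
    for b in range(530,670,15):
        m=(d>0)&(U>=a)&(U<a+10)&(E>=b)&(E<b+15); r.append(int(Z[m].max()) if m.any() else -9)
    print(a,r)
# tilt in hand from side view: body points
p,d,X=pts('side','s7')
E=X@e*1000;U=X@u*1000;Z=X[...,2]*1000
m=(U>340)&(U<460)&(Z>80)&(Z<230)&(E>480)&(E<550)&(p[...,0]>90)&(p[...,0]>1.2*p[...,2])
print(m.sum()); q=np.c_[U[m],Z[m],E[m]]; print(q.min(0),q.max(0))
f=E[m]; 
for lo in range(370,450,6):
    s=(q[:,0]>lo)&(q[:,0]<=lo+6)
    if s.any(): print(lo,q[s][:,1].min().round(),q[s][:,1].max().round(),s.sum())
E
```

```text
60 [2, 5, 38, 37, 38, 37, 39, 4, 6, 6]
70 [2, 2, 36, 36, 37, 37, 35, 4, 13, 14]
80 [75, 75, 5, 2, 3, 2, 2, 13, 20, 21]
90 [74, 76, 76, 2, 2, 3, 3, 12, 20, 19]
100 [4, 73, 76, 75, 2, 2, 3, 3, 17, 14]
110 [19, 2, 72, 76, 2, 2, 2, 5, 17, 23]
120 [38, 28, 2, 75, 74, 4, 4, 6, 18, 23]
130 [43, 37, 31, 73, 75, 3, 4, 6, 29, 32]
140 [43, 34, 31, 4, 75, 2, 3, 4, 64, 63]
150 [30, 32, 31, 4, 74, 2, 5, 6, 65, 64]
160 [40, 29, 34, 1, 78, 1, 4, 5, 31, 71]
170 [46, 42, 37, 28, 75, 70, 5, 5, 31, 32]
180 [41, 37, 29, 27, 75, 2, 5, 4, 6, 5]
190 [45, 34, 32, 33, 76, 1, 5, 6, 6, 5]
200 [38, 37, 30, 1, 77, 1, 8, 71, 70, 70]
210 [35, 32, 21, 75, 76, 6, 68, 72, 6, 69]
220 [29, 28, 2, 75, 3, 5, 67, 37, 49, 51]
230 [3, 4, 76, 76, 1, 5, 71, 42, 51, 48]
455
[374.94981158 132.25363766 484.12185186] [440.43305545 227.29406875 535.80324508]
370 143.0 143.0 1
376 140.0 149.0 8
382 135.0 163.0 31
388 132.0 173.0 47
394 133.0 179.0 48
400 139.0 191.0 54
406 151.0 191.0 61
412 159.0 187.0 40
418 172.0 207.0 56
424 178.0 213.0 45
430 198.0 211.0 52
436 212.0 227.0 12
```

```bash
python3 - <<'E'
from h import *
print(robot.sense()['qpos'].round(2))
p,d,X=pts('top','t0')
t=np.radians(-13.5);e=np.array([np.cos(t),np.sin(t),0]);u=np.array([-np.sin(t),np.cos(t),0])
E=X@e*1000;U=X@u*1000;Z=X[...,2]*1000
for b in range(450,680,10):
    r=[]
    for a in range(-110,90,20):
        m=(d>0)&(U>=a)&(U<a+20)&(E>=b)&(E<b+10); r.append(int(Z[m].max()) if m.any() else -9)
    print(b,r)
E
```

```text
[-0.19  0.59 -0.46  1.56  0.29  1.06 -0.96]
450 [2, 2, 2, 2, 3, 2, 3, 3, 3, 4]
460 [2, 2, 3, 3, 4, 2, 2, 3, 3, 3]
470 [3, 3, 7, 2, 2, 4, 3, 3, 3, 74]
480 [3, 2, 3, 3, 2, 2, 3, 3, 2, 76]
490 [2, 2, 2, 2, 2, 3, 4, 4, 3, 76]
500 [2, 2, 3, 3, 2, 3, 4, 2, 2, 75]
510 [3, 2, 3, 4, 3, 3, 1, 3, 2, 76]
520 [2, 2, 2, 3, 2, 3, 1, 3, 2, 75]
530 [2, 2, 3, 4, 1, 4, 1, 3, 2, 75]
540 [3, 2, 4, 3, 3, 3, 3, 2, 3, 75]
550 [2, 3, 4, 2, 2, 3, 3, 3, 5, 70]
560 [37, 38, 37, 40, 37, 39, 46, 48, 38, 35]
570 [37, 63, 95, 97, 96, 95, 96, 96, 38, 36]
580 [37, 63, 100, 96, 97, 99, 98, 98, 36, 36]
590 [37, 36, 99, 99, 97, 97, 98, 100, 36, 37]
600 [38, 30, 97, 97, 97, 98, 98, 97, 38, 37]
610 [36, 33, 100, 99, 96, 95, 97, 97, 36, 35]
620 [39, 37, 65, 64, 63, 63, 64, 64, 39, 35]
630 [1, 3, 2, 3, 1, 1, 2, 2, 3, 4]
640 [2, 3, 3, 2, 3, 2, 3, 2, 4, 13]
650 [4, 2, 6, 3, 4, 3, 3, 3, 6, 20]
660 [3, 3, 3, 3, 2, 4, 5, 13, 6, 21]
670 [4, 3, 2, 4, 6, 5, 6, 17, 17, 21]
```

The case keeps its 31° lean in the grip, so it needs straightening. I'll turn it 90° and press its bottom edge against the outside of the tray's fixed near wall. The floor there is clear, whereas the glass bowl's rim is at z = 75 mm beside the left end.

```bash
python3 go.py 473.9 -125 190 76.5
```

```text
t 9.52 pos [599.1 296.6 190. ] ang -13.4 w 34.7 F [-1.8 -1.1 -0.6]
dx dy dz roll: -24.2 1.0 -439.1 -89.9 dist 440
```

Request:
servo_tool(steps="0.7 -24 0 -439 -90;0.7 -24 0 -439 -90;0.7 -24 0 -439 -90;0.7 -24 0 -439 -90;0.7 -24 0 -439 -90;0.7 -24 0 -439 -90;0.7 -24 0 -439 -90;0.7 -24 0 -439 -90;0.7 -24 0 -439 -90;0.7 -24 0 -439 -90;0.7 -24 0 -439 -90;0.7 -24 0 -439 -90")

```text
time: 10.52
ee_pos: [0.4714, -0.1315, 0.1898]
tool_rot: [-0.583, -0.398, 0.401, 0.584]
ft_force: [-0.5, -0.4, -0.6]
width: 0.0346
```

```bash
python3 go.py 473.9 -125 190 76.5
```

```text
t 10.52 pos [ 471.4 -131.5  189.8] ang 68.8 w 34.6 F [-0.5 -0.4 -0.6]
dx dy dz roll: 7.0 -0.2 0.1 -7.7 dist 7
```

Request:
servo_tool(steps="0.7 0 0 0 -4.1;0.7 0 0 0 -4.1;0.7 0 0 0 -4.1")

```text
time: 10.77
ee_pos: [0.4742, -0.1239, 0.1908]
tool_rot: [-0.568, -0.42, 0.421, 0.569]
ft_force: [-0.1, 0.3, 0.3]
width: 0.0346
```

```bash
python3 go.py 473.9 -125 80 76.5; python3 - <<'E'
from h import *
snap('side','s8')
c=cv2.imread('pics/s8.png')[90:230,230:370];cv2.imwrite('pics/s8c.png',cv2.resize(c,None,fx=4,fy=4,interpolation=cv2.INTER_CUBIC))
E
```

```text
t 10.77 pos [ 474.2 -123.9  190.8] ang 73.0 w 34.6 F [-0.1  0.3  0.3]
dx dy dz roll: -1.2 110.8 -0.3 -3.5 dist 111
```

View pics/s8c.png

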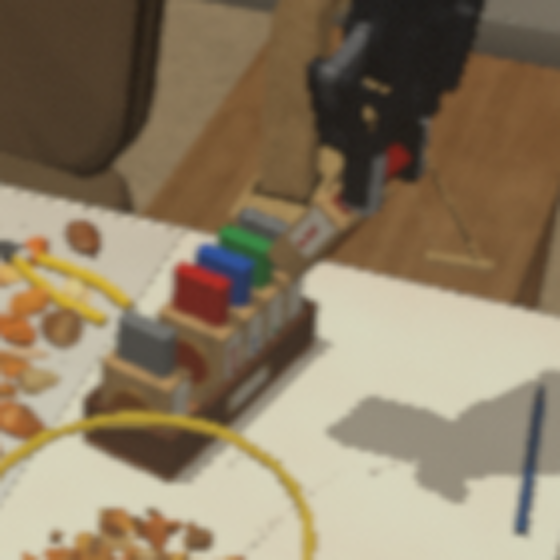

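Request:
servo_tool(steps="0.7 0 40 0 -3.5;0.7 0 80 0 -3.5;0.7 0 105 0 -3.5;0.7 0 112 0 -3.5;0.7 0 112 0 -3.5;0.7 0 112 0 -3.5")

```text
time: 11.32
ee_pos: [0.4759, -0.1231, 0.0805]
tool_rot: [0.555, 0.439, -0.438, -0.554]
ft_force: [0.4, 0.7, 0.1]
width: 0.035
```

```bash
python3 go.py 534 -139.4 80 76.5; python3 - <<'E'
from h import *
snap('side','s9');snap('wrist','w9')
c=cv2.imread('pics/s9.png')[90:230,230:370];cv2.imwrite('pics/s9c.png',cv2.resize(c,None,fx=4,fy=4,interpolation=cv2.INTER_CUBIC))
E
```

```text
t 11.32 pos [ 475.9 -123.1   80.5] ang 76.7 w 35.0 F [0.4 0.7 0.1]
dx dy dz roll: -2.5 0.5 -60.3 0.2 dist 60
```

View pics/s9c.png

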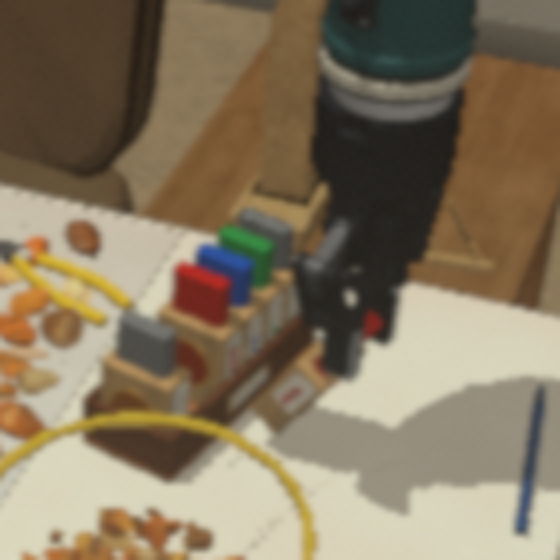

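Request:
servo_tool(steps="0.7 0 0 -10 0;0.7 0 0 -16 0;0.7 0 0 -20 0;0.7 0 0 -24 0;0.7 0 0 -28 0;0.7 0 0 -32 0;0.7 0 0 -36 0;0.7 0 0 -40 0;0.7 0 0 -44 0;0.7 0 0 -48 0;0.7 0 0 -52 0;0.7 0 0 -52 0")

```text
time: 12.42
ee_pos: [0.5233, -0.1359, 0.0794]
tool_rot: [-0.553, -0.436, 0.44, 0.557]
ft_force: [-6.7, 1.1, 1.5]
width: 0.0346
```

```bash
python3 go.py 534 -139.4 80 76.5; python3 - <<'E'
from h import *
snap('side','s10');snap('wrist','w10')
c=cv2.imread('pics/s10.png')[90:230,230:370];cv2.imwrite('pics/s10c.png',cv2.resize(c,None,fx=4,fy=4,interpolation=cv2.INTER_CUBIC))
E
```

```text
t 12.42 pos [ 523.3 -135.9   79.4] ang 76.6 w 34.6 F [-6.7  1.1  1.5]
dx dy dz roll: -1.0 -0.7 -11.3 0.1 dist 11
```

View pics/s10c.png

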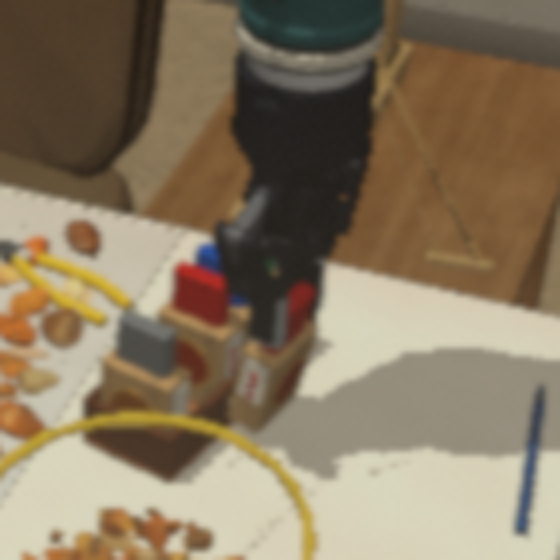

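View pics/w10.png

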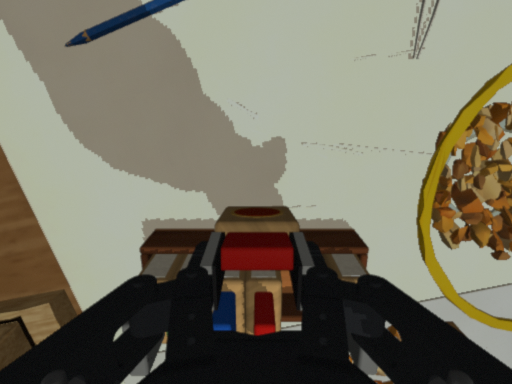

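Request:
servo_tool(steps="0.7 0 0 -4 0;0.7 0 0 -8 0;0.7 0 0 -8 0;0.7 0 0 -8 0")

```text
time: 12.85
ee_pos: [0.531, -0.1375, 0.0794]
tool_rot: [-0.553, -0.437, 0.44, 0.556]
ft_force: [-7.2, 1.3, 3.1]
width: 0.0345
```

```bash
python3 go.py 534 -139.4 80 76.5; python3 - <<'E'
from h import *
snap('side','s11');snap('wrist','w11')
c=cv2.imread('pics/s11.png')[130:210,270:330];cv2.imwrite('pics/s11c.png',cv2.resize(c,None,fx=8,fy=8,interpolation=cv2.INTER_CUBIC))
c=cv2.imread('pics/w11.png')[190:310,180:340];cv2.imwrite('pics/w11c.png',cv2.resize(c,None,fx=5,fy=5,interpolation=cv2.INTER_CUBIC))
t=np.radians(-13.5);e=np.array([np.cos(t),np.sin(t),0]);u=np.array([-np.sin(t),np.cos(t),0])
for f in('w10','w11'):
    p,d,X=pts('wrist',f)
    for col in (245,257,270):
        print(f,col,[(r,int(X[r,col]@e*1000+.5),int(X[r,col,2]*1000+.5)) for r in range(200,300,4)])
E
```

```text
t 12.85 pos [ 531.  -137.5   79.4] ang 76.6 w 34.5 F [-7.2  1.3  3.1]
dx dy dz roll: -1.2 -0.6 -3.4 0.1 dist 4
w10 245 [(200, 539, 1), (204, 543, 0), (208, 536, 30), (212, 533, 45), (216, 532, 56), (220, 530, 67), (224, 531, 71), (228, 533, 71), (232, 535, 72), (236, 533, 83), (240, 532, 89), (244, 531, 95), (248, 531, 100), (252, 532, 102), (256, 534, 102), (260, 536, 102), (264, 538, 103), (268, 540, 103), (272, 575, 51), (276, 574, 57), (280, 574, 62), (284, 575, 65), (288, 578, 65), (292, 581, 64), (296, 584, 64)]
w10 257 [(200, 540, 0), (204, 543, 0), (208, 536, 30), (212, 533, 45), (216, 531, 57), (220, 530, 66), (224, 531, 70), (228, 534, 70), (232, 535, 72), (236, 533, 82), (240, 532, 89), (244, 531, 95), (248, 531, 100), (252, 533, 100), (256, 535, 101), (260, 536, 102), (264, 538, 102), (268, 540, 103), (272, 572, 56), (276, 572, 61), (280, 571, 65), (284, 574, 66), (288, 577, 66), (292, 579, 68), (296, 579, 72)]
w10 270 [(200, 539, 0), (204, 543, 1), (208, 536, 29), (212, 533, 46), (216, 532, 56), (220, 530, 67), (224, 531, 71), (228, 533, 71), (232, 535, 73), (236, 533, 8
[... 795 characters left out ...]
0, 75), (232, 540, 81), (236, 539, 87), (240, 539, 92), (244, 538, 99), (248, 539, 101), (252, 540, 102), (256, 543, 102), (260, 544, 103), (264, 546, 103), (268, 548, 103), (272, 574, 66), (276, 576, 66), (280, 578, 67), (284, 578, 72), (288, 578, 76), (292, 579, 79), (296, 578, 83)]
w11 270 [(200, 537, 33), (204, 536, 44), (208, 535, 54), (212, 535, 61), (216, 535, 70), (220, 536, 72), (224, 539, 71), (228, 540, 75), (232, 540, 81), (236, 539, 86), (240, 538, 94), (244, 538, 98), (248, 539, 100), (252, 541, 101), (256, 542, 103), (260, 544, 102), (264, 547, 102), (268, 548, 103), (272, 573, 67), (276, 576, 67), (280, 579, 66), (284, 579, 71), (288, 578, 76), (292, 579, 79), (296, 578, 83)]
```

View pics/s11c.png

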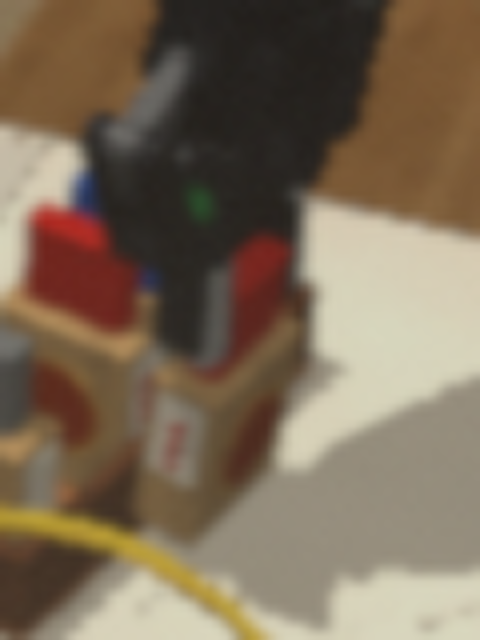

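View pics/w11c.png

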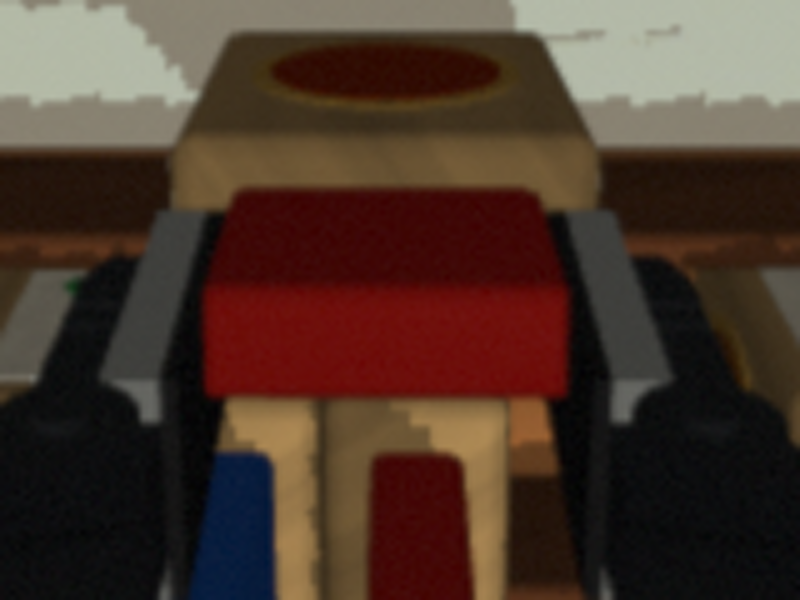

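Request:
servo_tool(steps="0.7 0 0 -3 0;0.7 0 0 -5.5 0;0.7 0 0 -5.5 0;0.7 0 0 -5.5 0")

```text
time: 13.28
ee_pos: [0.5361, -0.1388, 0.0795]
tool_rot: [-0.553, -0.436, 0.44, 0.557]
ft_force: [-6.6, 1.5, 3.1]
width: 0.0345
```

```bash
cat > tilt.py <<'E'
from h import *
import sys
def tilt(f,band=((28,66),(78,97))):
    p,d,X=pts('wrist',f)
    z=np.load('pics/'+f+'.npz');M=R.from_quat(z['rot']).as_matrix(); tz=M[:,2].copy();tz[2]=0;tz/=np.linalg.norm(tz); tx=M[:,0]; 
    W=(X-z['pos'])*1000; T=W@tz; S=W@tx; Zr=X[...,2]*1000-z['pos'][2]*1000
    # surface facing +toolz, in column |S|<15
    out=[]
    for lo,hi in band:
        m=(d>0)&(abs(S)<14)&(Zr>lo)&(Zr<hi)&(abs(T)<40)
        a=np.argwhere(m)
        # use frontmost pixels only
        t=T[m];zz=Zr[m]; tt=[];zs=[]
        for b in np.arange(lo,hi,3):
            s=(zz>=b)&(zz<b+3)
            if s.sum()>5: tt.append(np.median(np.sort(t[s])[-max(5,s.sum()*2//3):])); zs.append(b+1.5)
        k=np.polyfit(zs,tt,1); print(f,'band',lo,hi,'tilt deg (+ = top leads +toolz) %.1f'%np.degrees(np.arctan(k[0])),np.round(tt,1))
if __name__=='__main__':
    tilt(sys.argv[1],((-50,-14),(-2,16)))
E
python3 go.py 534 -139.4 80 76.5; python3 - <<'E'
from tilt import *
snap('wrist','w12')
for f in('w9','w10','w11','w12'): tilt(f,((-50,-14),(-2,16)))
t=np.radians(-13.5);e=np.array([np.cos(t),np.sin(t),0])
p,d,X=pts('wrist','w12')
for col in (245,270):
        print(col,[(r,int(X[r,col]@e*1000+.5),int(X[r,col,2]*1000+.5)) for r in range(192,280,4)])
E
```

```text
t 13.28 pos [ 536.1 -138.8   79.5] ang 76.6 w 34.5 F [-6.6  1.5  3.1]
dx dy dz roll: -1.0 -0.5 2.0 0.1 dist 2Traceback (most recent call last):
  File "<stdin>", line 3, in <module>
  File "tilt.py", line 17, in tilt
    k=np.polyfit(zs,tt,1); print(f,'band',lo,hi,'tilt deg (+ = top leads +toolz) %.1f'%np.degrees(np.arctan(k[0])),np.round(tt,1))
    raise TypeError("expected non-empty vector for x")
TypeError: expected non-empty vector for x
```

```bash
python3 - <<'E'
from tilt import *
for f in('w10','w11','w12'): tilt(f,((-50,-14),(-2,16)))
t=np.radians(-13.5);e=np.array([np.cos(t),np.sin(t),0])
p,d,X=pts('wrist','w12')
for col in (245,270):
        print(col,[(r,(X[r,col]@e*1000).round(1).item(),int(X[r,col,2]*1000+.5)) for r in range(192,280,4)])
E
```

```text
w10 band -50 -14 tilt deg (+ = top leads +toolz) -38.8 [  4.6   5.3   5.9   6.4   6.7   7.4   7.9   8.3   8.2   8.7 -30.8 -31.6]
w10 band -2 16 tilt deg (+ = top leads +toolz) 9.9 [6.3 6.8 7.4 8.  8.4 8.9]
w11 band -50 -14 tilt deg (+ = top leads +toolz) -22.4 [ 11.3  11.5  11.9  12.1  12.4  12.6  13.   13.2  13.3  13.4  13.3 -24.1]
w11 band -2 16 tilt deg (+ = top leads +toolz) 4.8 [ 8.7  9.   9.2  9.5  9.8 10. ]
w12 band -50 -14 tilt deg (+ = top leads +toolz) 0.4 [15.6 15.8 15.9 16.  16.  16.1 16.3 16.2 16.3 16.2 15.9 15.6]
w12 band -2 16 tilt deg (+ = top leads +toolz) 1.0 [10.3 10.4 10.6 10.5 10.6 10.6]
245 [(192, 539.1, 24), (196, 538.0, 37), (200, 537.5, 48), (204, 537.6, 55), (208, 538.2, 61), (212, 537.7, 69), (216, 539.0, 72), (220, 541.1, 73), (224, 543.8, 72), (228, 543.0, 80), (232, 542.8, 85), (236, 543.3, 89), (240, 543.0, 95), (244, 543.5, 98), (248, 543.6, 102), (252, 545.1, 103), (256, 547.2, 103), (260, 549.5, 103), (264, 551.4, 103), (268, 553.9, 102), (272, 579.3, 65), (276, 583.0, 64)]
270 [(192, 539.2, 23), (196, 537.9, 38), (200, 537.4, 48), (204, 537.6, 55), (208, 538.0, 61), (212, 537.4, 70), (216, 539.1, 72), (220, 541.3, 72), (224, 543.6, 73), (228, 543.4, 79), (232, 542.8, 86), (236, 542.5, 91), (240, 543.1, 94), (244, 542.8, 99), (248, 543.3, 102), (252, 544.6, 104), (256, 547.4, 102), (260, 549.4, 103), (264, 551.3, 103), (268, 553.6, 103), (272, 578.8, 66), (276, 578.7, 71)]
```

The tilt is down to about 1°. I'll press 1 mm more, back off, lift, turn back and go over the gap.

Request:
servo_tool(steps="0.7 0 0 -1 0;0.7 0 0 -1 0;0.7 0 0 6 0;0.7 0 0 12 0;0.7 0 -35 12 0;0.7 0 -75 12 0;0.7 0 -115 12 0;0.7 0 -115 12 0")

```text
time: 14.0
ee_pos: [0.5324, -0.1364, 0.2028]
tool_rot: [0.559, 0.442, -0.435, -0.55]
ft_force: [1.8, 0.7, -0.1]
width: 0.0345
```

```bash
python3 go.py 584.6 -119.9 185 -13.5
```

```text
t 14.00 pos [ 532.4 -136.4  202.8] ang 76.7 w 34.5 F [ 1.8  0.7 -0.1]
dx dy dz roll: 28.1 18.5 -46.7 90.2 dist 58
```

Request:
servo_tool(steps="0.7 28 10 -47 90;0.7 28 10 -47 90;0.7 28 10 -47 90;0.7 28 10 -47 90;0.7 28 10 -47 90;0.7 28 10 -47 90;0.7 28 10 -47 90;0.7 28 10 -47 90;0.7 28 10 -47 90;0.7 28 10 -47 90;0.7 28 10 -47 90;0.7 28 10 -47 90")

```text
time: 15.0
ee_pos: [0.58, -0.12, 0.1852]
tool_rot: [0.705, -0.059, 0.06, -0.704]
ft_force: [0.2, 0.9, -1.4]
width: 0.0349
```

Request:
servo_tool(steps="0.7 0 0 0 4;0.7 0 0 0 4;0.7 0 0 0 4;0.7 0 0 0 4")

```text
time: 15.33
ee_pos: [0.5796, -0.1198, 0.185]
tool_rot: [0.702, -0.081, 0.081, -0.702]
ft_force: [1.0, 0.4, -0.2]
width: 0.0346
```

```bash
python3 go.py 584.6 -119.9 160 -13.5; python3 - <<'E'
from tilt import *
from tabs import tabs
snap('wrist','w13')
tilt('w13',((-50,-14),(-2,16)))
snap('side','s13');snap('top','t13')
c=cv2.imread('pics/s13.png')[90:210,220:340];cv2.imwrite('pics/s13c.png',cv2.resize(c,None,fx=5,fy=5,interpolation=cv2.INTER_CUBIC))
E
```

```text
t 15.33 pos [ 579.6 -119.8  185. ] ang -13.2 w 34.6 F [ 1.   0.4 -0.2]
dx dy dz roll: 4.9 25.0 1.0 0.3 dist 25
w13 band -50 -14 tilt deg (+ = top leads +toolz) 2.0 [14.4 14.5 14.6 14.8 15.  15.2 15.4 15.4 15.6 15.5 15.3 15.5]
w13 band -2 16 tilt deg (+ = top leads +toolz) 3.2 [10.2 10.4 10.5 10.7 10.9 11.1]
```

View pics/s13c.png

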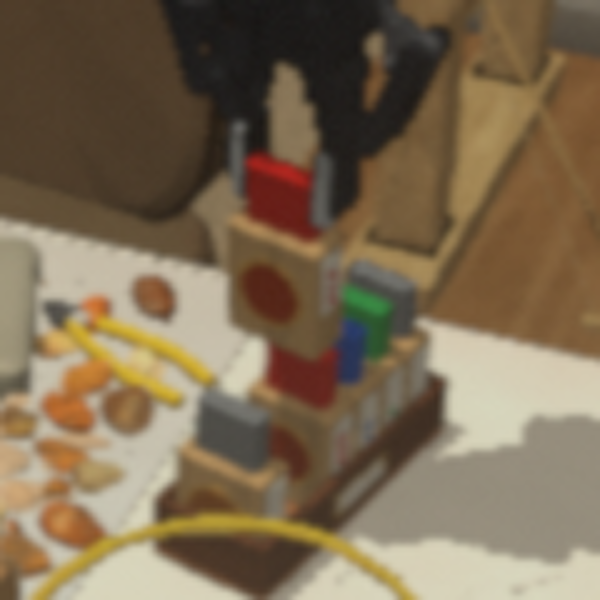

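View pics/w13.png

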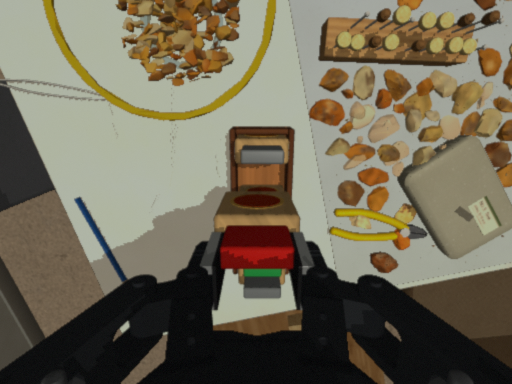

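```bash
python3 - <<'E'
from h import *
f='w13'
p,d,X=pts('wrist',f)
z=np.load('pics/'+f+'.npz');M=R.from_quat(z['rot']).as_matrix()
L=((X-z['pos'])@M)*1000 # tool coords x,y(down),z
def ext(name,m):
    q=L[m&(d>0)]
    print(name,m.sum(),'x %.1f..%.1f mid %.1f'%(*np.percentile(q[:,0],[1,99]),np.percentile(q[:,0],[1,99]).mean()),'z %.1f..%.1f'%tuple(np.percentile(q[:,2],[1,99])),'y %.1f'%np.median(q[:,1]))
Y=X[...,2]*1000
H=L[...,1]
ext('held body face/top',(abs(L[...,0])<33)&(Y>140)&(Y<180)&(L[...,2]>2)&(L[...,2]<22))
red=p[...,0].astype(int)-p[...,1:].max(-1)>50
ext('held tab',red&(Y>180)&(abs(L[...,0])<24))
ext('grey a tab',(Y>92)&(Y<100)&(L[...,2]>20)&(L[...,2]<60)&(abs(L[...,0]-5)<24))
ext('grey a body',(Y>60)&(Y<70)&(L[...,2]>10)&(L[...,2]<70)&(abs(L[...,0]-5)<34))
v,u=np.mgrid[0:384,0:512]
ext('tray end wall top',(Y>32)&(Y<40)&(L[...,2]>40)&(L[...,2]<90)&(abs(L[...,0]-5)<45))
ext('tray wall inner floor',(Y>0)&(Y<12)&(L[...,2]>5)&(L[...,2]<35)&(abs(L[...,0]-5)<29))
for r in (150,172,180,185):
    print(r,[(c,int(L[r,c,0]),int(L[r,c,2]),int(Y[r,c])) for c in list(range(224,250,2))+list(range(280,302,2))])
E
```

```text
held body face/top 2437 x -24.0..23.8 mid -0.1 z 6.1..15.8 y 10.2
held tab 2914 x -16.6..16.9 mid 0.1 z 0.5..11.6 y -22.3
grey a tab 642 x -12.8..21.6 mid 4.4 z 29.1..40.7 y 88.8
grey a body 621 x -21.0..29.1 mid 4.0 z 24.2..46.8 y 119.1
tray end wall top 517 x -28.0..36.8 mid 4.4 z 40.2..53.1 y 149.0
tray wall inner floor 244 x -22.4..31.4 mid 4.5 z 5.0..11.0 y 178.6
150 [(224, -37, 26, 1), (226, -35, 25, 0), (228, -32, 25, 0), (230, -27, 31, 36), (232, -25, 31, 36), (234, -23, 31, 35), (236, -18, 35, 66), (238, -17, 35, 64), (240, -15, 35, 65), (242, -11, 39, 95), (244, -10, 40, 96), (246, -8, 39, 94), (248, -7, 39, 95), (280, 19, 39, 95), (282, 20, 40, 96), (284, 25, 35, 65), (286, 27, 35, 65), (288, 28, 35, 64), (290, 34, 31, 37), (292, 36, 31, 36), (294, 43, 25, 0), (296, 45, 25, 0), (298, 47, 25, 0), (300, 49, 25, 0)]
172 [(224, -38, 0, 0), (226, -35, 0, 1), (228, -33, 0, 0), (230, -27, 7, 35), (232, -25, 8, 36), (234, -23, 8, 36), (236, -22, 5, 25), (238, -21, 1, 5), (240, -19, 1, 6), (242, -16, 1, 6), (244, -14, 1, 6), (246, -12, 1, 6), (248, -9, 1, 5), (280, 26, 1, 7), (282,
[... 400 characters left out ...]
6), (248, -10, -7, 7), (280, 27, -8, 6), (282, 29, -7, 7), (284, 31, -7, 10), (286, 31, -1, 31), (288, 33, 0, 35), (290, 35, 0, 37), (292, 41, -9, 0), (294, 44, -9, 0), (296, 46, -9, 0), (298, 49, -9, 0), (300, 51, -9, 0)]
185 [(224, -38, -15, 1), (226, -36, -15, 0), (228, -34, -16, 0), (230, -31, -15, 0), (232, -26, -5, 37), (234, -23, -5, 37), (236, 0, 74, 328), (238, -21, -14, 7), (240, -19, -14, 5), (242, -16, -12, 12), (244, -14, -12, 12), (246, -12, -11, 14), (248, -9, -12, 13), (280, 26, -12, 13), (282, 29, -14, 4), (284, 31, -12, 12), (286, 31, -7, 32), (288, 33, -5, 36), (290, 35, -5, 36), (292, 42, -15, 0), (294, 44, -15, 0), (296, 46, -15, 1), (298, 49, -15, 0), (300, 51, -16, 0)]
```

Request:
servo_tool(steps="0.7 4.5 0 3 0.3;0.7 4.5 20 3 0.3;0.7 4.5 46 3 0.3;0.7 4.5 46 3 0.3;0.7 4.5 46 3 0.3")

```text
time: 15.9
ee_pos: [0.5836, -0.1177, 0.1377]
tool_rot: [-0.702, 0.085, -0.083, 0.702]
ft_force: [-0.4, 0.2, -0.1]
width: 0.0342
```

```bash
cat > al.py <<'E'
from h import *
import sys
f=sys.argv[1]
snap('wrist',f)
p,d,X=pts('wrist',f)
z=np.load('pics/'+f+'.npz');M=R.from_quat(z['rot']).as_matrix()
L=((X-z['pos'])@M)*1000
Y=X[...,2]*1000; zt=z['pos'][2]*1000
def ext(name,m):
    m=m&(d>0)
    q=L[m]
    if len(q)<10: print(name,'none');return
    print(name,m.sum(),'x %.1f..%.1f mid %.1f'%(*np.percentile(q[:,0],[1,99]),np.percentile(q[:,0],[1,99]).mean()),'z %.1f..%.1f'%tuple(np.percentile(q[:,2],[1,99])),'Z %.1f'%np.median(Y[m]))
ext('held body',(abs(L[...,0])<33)&(Y>zt-45)&(Y<zt-5)&(L[...,2]>2)&(L[...,2]<20))
ext('grey a tab',(Y>92)&(Y<100)&(L[...,2]>20)&(L[...,2]<60)&(abs(L[...,0])<24))
ext('grey a body',(Y>60)&(Y<70)&(L[...,2]>21)&(L[...,2]<70)&(abs(L[...,0])<34))
ext('tray end wall',(Y>32)&(Y<40)&(L[...,2]>40)&(L[...,2]<90)&(abs(L[...,0])<45))
E
python3 al.py w14;python3 go.py 584.6 -119.9 74 -13.5
```

```text
held body 2433 x -24.0..23.8 mid -0.1 z 6.1..15.8 Z 127.4
grey a tab 962 x -16.4..18.1 mid 0.8 z 26.0..37.7 Z 96.2
grey a body 893 x -23.8..25.7 mid 1.0 z 22.2..43.8 Z 65.9
tray end wall 668 x -31.2..33.5 mid 1.2 z 40.7..49.9 Z 36.1
t 15.95 pos [ 584.7 -117.7  139.1] ang -13.6 w 34.0 F [-0.4  0.5  0.3]
dx dy dz roll: 0.4 65.1 -2.2 -0.1 dist 65
```

View pics/w14.png

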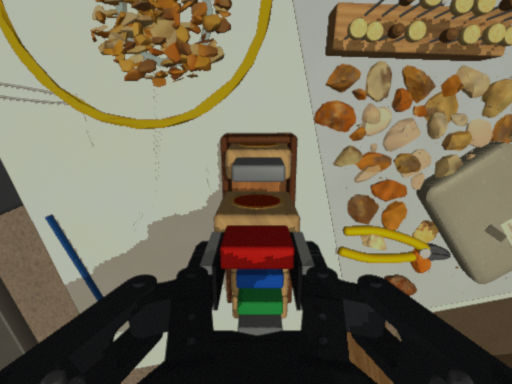

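Request:
servo_tool(steps="0.7 1 0 0 0;0.7 1 8 0 0;0.7 1 16 0 0;0.7 1 24 0 0;0.7 1 32 0 0;0.7 1 40 0 0;0.7 1 47 0 0;0.7 1 54 0 0;0.7 1 60 0 0;0.7 1 60 0 0")

```text
time: 16.78
ee_pos: [0.5844, -0.118, 0.0772]
tool_rot: [-0.702, 0.085, -0.083, 0.702]
ft_force: [-0.1, 0.7, -1.3]
width: 0.0346
```

```bash
python3 al.py w15;python3 go.py 584.6 -119.9 74 -13.5; python3 - <<'E'
from h import *
p,d,X=pts('wrist','w15')
print([(r,int(X[r,257,2]*1000)) for r in range(180,300,5)])
E
```

```text
held body 1505 x -31.8..32.5 mid 0.4 z 3.2..18.8 Z 69.5
grey a tab 1967 x -17.4..17.2 mid -0.1 z 26.5..37.9 Z 96.1
grey a body 1629 x -24.6..24.7 mid 0.0 z 22.6..43.9 Z 65.9
tray end wall 1179 x -31.7..32.6 mid 0.4 z 40.5..50.4 Z 36.0
t 16.83 pos [ 584.8 -118.    77.9] ang -13.6 w 34.3 F [-0.2  0.2  0.1]
dx dy dz roll: 0.2 3.9 -1.9 -0.1 dist 4
[(180, 77), (185, 86), (190, 96), (195, 95), (200, 95), (205, 95), (210, 96), (215, 68), (220, 69), (225, 70), (230, 79), (235, 85), (240, 92), (245, 98), (250, 98), (255, 100), (260, 100), (265, 100), (270, 67), (275, 73), (280, 77), (285, 83), (290, 87), (295, 92)]
```

View pics/w15.png

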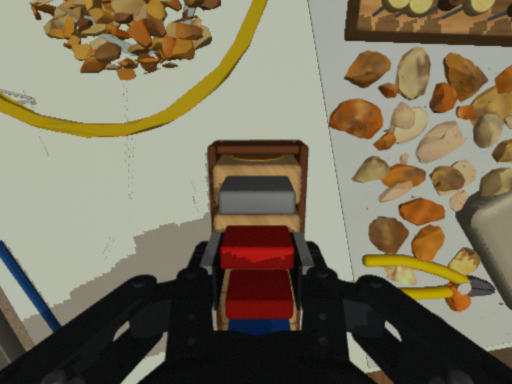

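In the gap without contact, 4 mm above the floor. I'll lower it to the floor.

Request:
servo_tool(steps="0.7 0 2 0 0;0.7 0 4 0 0;0.7 0 4.5 0 0;0.7 0 4.5 0 0;0.7 0 4.5 0 0")

```text
time: 17.25
ee_pos: [0.5855, -0.1182, 0.0745]
tool_rot: [0.702, -0.084, 0.084, -0.702]
ft_force: [-0.5, 0.1, -0.5]
width: 0.0343
```

```bash
python3 al.py w16;python3 go.py 584.6 -119.9 74 -13.5; python3 - <<'E'
from h import *
p,d,X=pts('wrist','w16')
print([(r,(X[r,257,2]*1000).round(1)) for r in range(190,275,5)])
E
```

```text
held body 1339 x -32.5..31.8 mid -0.4 z 3.1..18.8 Z 67.0
grey a tab 2012 x -18.4..16.2 mid -1.1 z 26.6..37.9 Z 96.2
grey a body 1674 x -25.7..23.4 mid -1.1 z 22.8..43.9 Z 66.0
tray end wall 1242 x -32.8..31.5 mid -0.7 z 40.4..50.4 Z 36.0
t 17.30 pos [ 585.5 -118.2   74.5] ang -13.6 w 34.5 F [ 0.3 -0.  -0.9]
dx dy dz roll: -0.4 0.5 -1.9 -0.1 dist 2
[(190, np.float64(92.0)), (195, np.float64(95.9)), (200, np.float64(96.9)), (205, np.float64(96.8)), (210, np.float64(97.0)), (215, np.float64(96.5)), (220, np.float64(67.7)), (225, np.float64(68.4)), (230, np.float64(74.9)), (235, np.float64(83.2)), (240, np.float64(89.7)), (245, np.float64(95.9)), (250, np.float64(97.1)), (255, np.float64(97.7)), (260, np.float64(97.5)), (265, np.float64(97.8)), (270, np.float64(66.5))]
```

Request:
servo_tool(steps="0.1 0 0.5 0 0;-0.3 0 0.5 0 0;-0.3 0 0.5 0 0;-0.3 0 0.5 0 0;-0.3 0 -35 0 0;-0.3 0 -75 0 0;-0.3 0 -110 -30 0;-0.3 0 -110 -40 0;-0.3 0 -110 -40 0;-0.3 0 -110 -40 0")

```text
time: 18.13
ee_pos: [0.5754, -0.1581, 0.1841]
tool_rot: [0.702, -0.085, 0.084, -0.702]
ft_force: [0.1, 0.6, -1.0]
width: 0.0555
```

```bash
python3 - <<'E'
from tabs import *
snap('wrist','w17');tabs('wrist','w17',.085)
snap('side','s17')
c=cv2.imread('pics/s17.png')[120:220,230:330];cv2.imwrite('pics/s17c.png',cv2.resize(c,None,fx=5,fy=5,interpolation=cv2.INTER_CUBIC))
E
python3 go.py
```

```text
tab c 591.8 -86.9 size 35.4 11.3 ang(long) -13.7 z 96.2 rgb [112. 112. 107.]
tab c 585.7 -117.0 size 36.0 11.5 ang(long) -14.1 z 96.1 rgb [157.  27.  21.]
tab c 579.1 -144.1 size 35.6 11.6 ang(long) -13.7 z 96.0 rgb [153.  24.  18.]
tab c 573.3 -167.6 size 35.5 12.4 ang(long) -14.0 z 96.0 rgb [ 22.  64. 129.]
tab c 568.2 -190.9 size 35.4 12.9 ang(long) -12.4 z 95.9 rgb [20. 77. 33.]
tab c 562.6 -213.8 size 35.9 12.1 ang(long) -11.9 z 95.9 rgb [63. 64. 62.]
t 18.23 pos [ 575.2 -155.9  182.9] ang -13.5 w 55.5 F [0.8 0.8 0.4]
dx dy dz roll: -595.2 184.4 16.8 0.0 dist 623
```

View pics/w17.png

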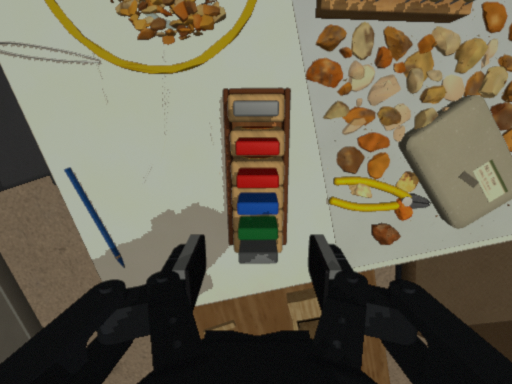

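View pics/s17c.png

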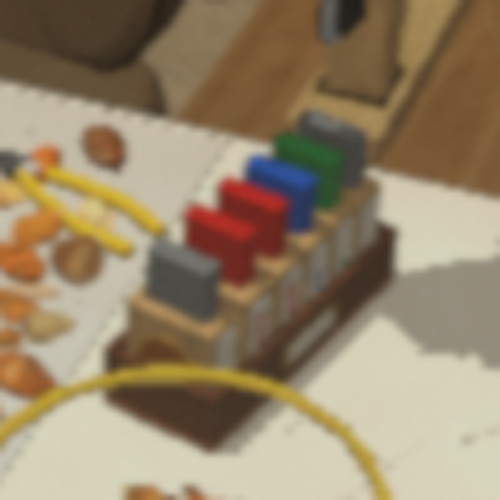

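All six stand at the same tab height (96 mm). New red is at (257,147), directly beside red at (257,178), 28 mm apart, and the gripper is clear.

```bash
python3 -c "
from plant import robot
print(robot.close_job())"
```

```text
the job is handed in; nothing more can be done
None
```

The red-tabbed case is filed in the tray, on the floor between the grey end case and the other red-tabbed case. I handed the job in after about 18 s of robot time; the interface gives no verdict.

- **Making room:** I dragged the left grey case to the tray's end. I then dragged red, which pushed blue, green and the other grey the opposite way, leaving a gap of about 35 mm.
- **Moving the case:** I drew it out of the pocket along its lean. It kept its lean of about 31° in the grip. I straightened it by pressing its bottom edge against the outside of the tray's fixed near wall, at about 7 N, and then lowered it into the gap. It leaned 2–3° in the grip while held, and I let it go about 1 mm above the floor.
- **Last checks:**
    - All six tab tops read 95.9–96.2 mm high, against 96 mm for a case standing on the floor, so they stand fully down and look upright.
    - The new case is about 28 mm from its red twin, against the limit of 42 mm, and within about 1° of the row's line.
    - The gripper is open and about 90 mm above the cases.

None of the last checks failed or disagreed. I did not fit each case's lean separately after release; I judged uprightness from the even tab heights and the pictures.

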